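# Eject a jammed specimen block and hold it clear of its mould

## Robot

A 7-joint arm with a two-finger parallel gripper is mounted at the origin on the work surface. World frame = base frame: x ahead of the robot, y to its left, z up, the work surface at z = 0. Lengths are in m, angles in rad, forces in N, time in s.
With the tool pointing down it reaches from about 0.4 to 0.85 m from the base axis. Payload 10.4 kg.
Tool frame: the origin (TCP) lies on the centre line of the jaws, within the pads' length; the fingertips stand 14 mm ahead of it and the grasp point (between the pads) lies 5 mm behind it (manip.tip_reach is the distance from the TCP to the fingertips, in m); z points along the fingers, y is the line along which they close (so a half turn about z gives the same grasp; the last joint's range is limited). The gripper opens to 85 mm and grips with 20 to 120 N. Pads are 22 mm wide; open, the fingers measure 114 mm over their backs; the gripper's body (76 mm by 85 mm) begins 54 mm behind the grasp point. The pads swing forward as they close: fully open they stand 13 mm farther back than shut.
Start: joints at [1.166, 0.332, -0.065, 1.46, 0.022, 1.35, -0.088], TCP at [0.233, -0.58, 0.218] pointing down, gripper open.
Joint ranges: [-2.6, 2.6], [-0.5, 2.12], [-1.47, 1.34], [0.16, 2.42], [-1.27, 4.41], [0.06, 2.06], [-2.6, 2.6]. Speed limits (rad/s): [2.22, 2.22, 2.79, 2.79, 3.14, 3.14, 3.14].

## Interface

Orientations are given as a unit quaternion [x, y, z, w].
In Python, from workcell import manip gives the robot as it stands.
- The arm moves only by the shell command python3 -m pendant 'ROWS' [FORCE]. ROWS is JSON, a list of rows, each a list of 7 numbers: the shift along the tool's x, y, z in units of 50 mm (1.0 is 50 mm), then the turn, a rotation vector about the tool's x, y, z in units of 8 degrees (1.0 is 8 degrees), then the opening, from -1 (shut) to 1 (fully open), so that 0 is half open. In form: [[dx, dy, dz, ax, ay, az, jaw], ...]. A call has exactly 10 rows; each row is the pose to reach, as a shift and turn from the pose commanded when the call began, along the tool's axes at that moment; what a row does not reach only later rows make up. A row lasts 1/8 s, in which the tool goes at most 62.5 mm and 10.7 degrees, less where a joint would pass 70% of its speed; a pose out of reach is approached as far as the arm can. A call with a gripper value outside its range is refused whole. The fingers move at their own pace and stop on an object; FORCE is the grip in N (left out, the last holds). Time passes only in rows, so rows that repeat a pose let the fingers close, or fill a call up. It gives the time, the measured TCP pose, the force, the opening and the grip force at its end, in the units of the state.
- manip.get_obs(): the state, without advancing time (a new reading comes with each control period).
- manip.camera(name): name is "scene" or "top" or "wrist"; returns (picture, depth): 384x512x3 uint8, red, green, blue; 384x512 float32, m along the optical axis (not along the pixel's ray), 0 where there is no reading.
- manip.get_calibration(name): a dict with "fx", "fy", "cx", "cy" (pixels), "xyz" and "orientation" of the camera in the world. Camera axes: x right, y up, looking along -z (the intrinsics and any distortion apply to the point x, -y, -z); pixel columns grow to the right and rows downward; lengths in m; the calibration is good to about 2 mm. A picture is of the moment at which its call begins: read the wrist's pose just before it. get_calibration takes no time and is no camera call; for the wrist camera it gives the pose at the moment of the call.
- manip.hand_in(): hands the job in; it is judged then, once.
Trained networks look in the newest picture that a camera, given by its name, has taken for a name from the list of things; names that differ only in an ending like _2 or _b are one class to them, and where a whole thing is asked for, a point or a joint stands for the part that bears it (a point fixed in the world has none). Each returns a list of dicts, best first, with "p" (0 to 1); they miss things now and then, are a little off and sometimes report something else, mostly with a low value. They report only what shows in the picture. A call takes as long as a camera call.
- manip.find_in(thing, camera): "box" ([left, top, right, bottom] in pixels, round what is visible of it).
- manip.trace(thing, camera): "pixels" (384x512 bool, what is visible of it) and "box" ([left, top, right, bottom] in pixels, round what is visible of it).
- manip.tip_of(thing, camera): "pixel" ([column, row] in pixels: a listed point, or the origin of a listed thing).
The state is a dict: "clock": time; "joint_pos": joint angles; "joint_velocities": joint speeds; "tau": joint torques, N m; "position": TCP position; "ee_rot": TCP orientation; "ft_force": force on the tool from outside, world axes, zero at the start; "torque": the same for the moment, N m; "grip_width": opening from 0.0 (shut) to 1.0 (fully open); "grasp_force": force on a finger pad.
Only numpy, scipy, OpenCV 4.12 (cv2) and the standard library are available. Lean on these libraries where they do the work, as an engineer would, in place of code of your own. Each camera call takes 0.05 s, during which the arm holds its last target. There are 200 camera calls.

## Task

Press the mould unit's spring pedal all the way down to its stop so that the ejector raises the dark specimen block, and let the pedal come back up. The block is still caught between the two stiff jaws at the mouth: grip its raised end and rock it side to side, towards one jaw and then the other, until both jaws have given way and it lifts out freely. Finish still holding it in the gripper, upright and still, a couple of centimetres clear above the mouth it came out of, and leave the other things on the bench where they are.

Things in the scene. Friction and masses are not known exactly. Their poses are not given: they have to be found in the camera images.
- mould: grey mould unit fixed to the bench, housing 110 x 150 x 66 mm (x, y, z), flat top 66 mm above the bench; origin at the centre of its underside, z up, yaw within 0.4 rad of the world's. In the middle of the top is a pocket 32 mm (x) x 42 mm (y). A steel pedal sticks out of its +y side
- mouth (a point): centre of the pocket's mouth, level with the housing's top, axes as the mould's. Two steel sliding jaws, one at each y side, are let into the top 12 mm here (tops flush with the housing, undersides 54 mm above the bench), 35 mm apart at the start. They catch the block's flange when the block is pulled straight up
- block: dark resin specimen block, 60 mm tall, about 0.15 kg: neck 30 mm (x) x 34 mm (y), with a foot flange 30 x 40 mm, 8 mm tall at its lower end (3 mm proud on each y side). Origin at the centre of its underside, axes as the mould's at the start. It starts in the pocket, underside 8 mm above the bench, top only 2 mm above the housing; ejected, underside 38 mm above the bench
- block_top (a point): centre of the block's top face, which shows a small metal coupon, 60 mm above its underside. Ejected, it is 32 mm above the housing, and the flange's top is 8 mm below the jaws. Rocking the neck about the mould's x axis at the block's foot, some 0.2 rad towards +y and then -y, pushes the jaws out; the flange passes once they stand over 40 mm apart
- tread (a point): centre of the upper face of the pedal's rubber tread, 50 x 50 mm, 95 mm out from the pedal's hinge; about 176 mm from the mould's origin along the mould's +y and 76 mm above the bench while the pedal is up; pressed, it goes almost straight down by 37 mm to 38 mm above the bench
- pedal (a joint): pedal angle: 0 up (rest), 0.40 rad down at its stop; takes up to about 20 N at the tread; springs back to 0 when let go
- ejector (a joint): height of the ejector plate under the block: 0 down, 0.030 m with the pedal at its stop; only the pedal raises it, and it stays up by friction when the pedal springs back (a push down of some 10 N on the block sinks it again)
- jaw_left (a joint): how far the jaw at the mould's +y side has been pushed outwards (+y): 0 as set, at most 0.0045 m; no spring, it needs about 14 N to shift and stays where it is left
- jaw_right (a joint): the same for the jaw at the mould's -y side (outwards is -y)
- mount_a: round dark specimen mount, 30 mm across, 22 mm tall, standing by; origin at its underside
- mount_b: round dark specimen mount, 30 mm across, 22 mm tall, standing by; origin at its underside
- mount_c: round dark specimen mount, 30 mm across, 22 mm tall, standing by; origin at its underside
- flask: white bottle, 56 mm across, 130 mm tall, standing by; origin at its underside
- jar: amber jar, 60 mm across, 70 mm tall, standing by; origin at its underside
- wrench: steel wrench, 160 mm long, lying by
- dish: white dish, 100 mm across, 18 mm tall, standing by; origin at its underside

How it is judged:
On the way, in this order (a step that is already met when the one before it is completed fails the run):
1. the pedal is pressed down to its stop and the ejector has raised the block (value of joint pedal above 0.37 rad and value of joint ejector above 0.025 m), for 0.2 s.
2. the pedal has been let come back up (value of joint pedal below 0.08 rad), for 0.1 s.
3. rocking has pushed both jaws outwards (value of joint each of jaw_left, jaw_right above 0.001 m), for 0.1 s.
At the end, for the whole second after the job is handed in: the block is held in the fingers (over 2 N), at rest (under 20 mm/s), upright within 0.3 rad, its underside 4 to 60 mm above the mould's top and within 40 mm sideways of the mouth's centre, touching nothing of the mould unit; the pedal is up (z of block in the frame of mouth between 0.004 and 0.06 m and horizontal distance between block and mouth below 0.04 m and angle between block's own z axis and vertical below 0.3 rad and contact force between the fingers and block above 2 N and contact force between block and mould below 0.1 N and linear speed of block below 0.02 m/s and value of joint pedal below 0.08 rad); the arm keeps its last pose, push and grip.
It fails at once if one of the other things on the bench is shifted by more than 40 mm (distance of any of mount_a, mount_b, mount_c, flask, jar, wrench, dish from where it was at the start of the episode above 0.04 m).
It also fails if it takes over 58 s, if anything falls off the work surface, if the arm or the gripper's body presses on something with over 40 N, if the wrist force passes 120 N, or if a joint passes its speed limit or range.

## Working session

There is one attempt and no reset: what is moved stays moved. The work goes in short steps, Python scripts to look and compute and a shell command to move; the robot and the scene stay as the last step left them, time stands still between calls to the robot, and variables do not carry over. Pictures are saved under pics/ and viewed, at most 10 in all, crops included, and the job is handed in when it is done.

```bash
mkdir -p pics
cat > h.py <<'E'
import numpy as np,cv2
from scipy.spatial.transform import Rotation as R
from workcell import manip
def world(cam,px,depth=None,z=None,c=None):
    c=c or manip.get_calibration(cam)
    d=np.array([(px[0]-c['cx'])/c['fx'],-(px[1]-c['cy'])/c['fy'],-1.])
    r=R.from_quat(c['orientation']).apply(d); o=np.array(c['xyz'])
    s=depth if z is None else (z-o[2])/r[2]
    return o+s*r
def pose():
    o=manip.get_obs(); return np.array(o['position']),R.from_quat(o['ee_rot'])
def local(target):
    p,r=pose(); return r.inv().apply(np.array(target)-p)/0.05
E
python3 - <<'E'
from h import *
ims={}
for cam in ['top','scene']:
    c=manip.get_calibration(cam); print(cam,np.round(c['xyz'],3),[c[k] for k in('fx','fy','cx','cy')],[k for k in c])
    im,d=manip.camera(cam); ims[cam]=im; np.save(cam+'.npy',d)
    for t,z in [('tread',.076),('block_top',.068),('mouth',.066)]:
        for q in manip.tip_of(t,cam)[:1]:
            u,v=np.round(q['pixel']).astype(int); print(t,q['pixel'],round(q['p'],2),world(cam,q['pixel'],z=z).round(4),world(cam,q['pixel'],d[v,u]).round(4))
cv2.imwrite('pics/a.png',cv2.resize(np.vstack([ims['top'],ims['scene']])[...,::-1],(448,600*1)) if 0 else ims['top'][...,::-1]);cv2.imwrite('pics/b.png',ims['scene'][...,::-1])
o=manip.get_obs();print(o)
E
```

```text
top [ 0.432 -0.028  1.015] [372.1762890360884, 372.1762890360884, 254.41658486228084, 198.031179914078] ['fx', 'fy', 'cx', 'cy', 'xyz', 'orientation']
tread [159.9, 192.1] 0.8 [0.6079 0.1884 0.076 ] [0.6073 0.1877 0.0792]
block_top [94.2, 259.0] 0.64 [0.4438 0.3505 0.068 ] [0.4445 0.3748 0.0071]
mouth [230.5, 198.8] 0.61 [0.588  0.0092 0.066 ] [0.5879 0.0092 0.0669]
scene [ 1.206 -0.358  0.697] [363.80252832258356, 363.80252832258356, 258.25766576004344, 188.0588669187301] ['fx', 'fy', 'cx', 'cy', 'xyz', 'orientation']
tread [327.1, 173.8] 0.63 [0.6095 0.1691 0.076 ] [0.605  0.173  0.0714]
block_top [310.2, 237.1] 0.56 [0.7716 0.0043 0.068 ] [0.7289 0.0399 0.0062]
mouth [273.4, 189.7] 0.91 [0.5872 0.0135 0.066 ] [0.5893 0.0123 0.0681]
{'clock': 0.4, 'joint_pos': array([ 1.16639695,  0.33229073, -0.06472643,  1.46021672,  0.02161583,
        1.34989105, -0.08849386]), 'joint_velocities': array([-4.36935996e-05, -1.52261936e-03, -1.02957954e-03, -1.39266629e-03,
       -2.24712486e-04, -1.06807043e-03, -4.38811120e-05]), 'tau': array([-1.20427409e-03, -6.24555588e+01,  4.85151820e-02, -3.91375208e+01,
        1.64112565e-02,  3.58770470e-03, -5.05760272e-05]), 'position': array([ 0.23288109, -0.57995753,  0.21772512]), 'ee_rot': array([ 9.81830099e-01,  1.89762096e-01, -9.76124023e-06, -5.43875763e-05]), 'ft_force': array([-0.84615871,  0.59184936, -0.18292721]), 'torque': array([-0.01655211,  0.03010515,  0.02961255]), 'grasp_force': 0.0, 'grip_width': 1.0014024178258605}
```

View pics/a.png

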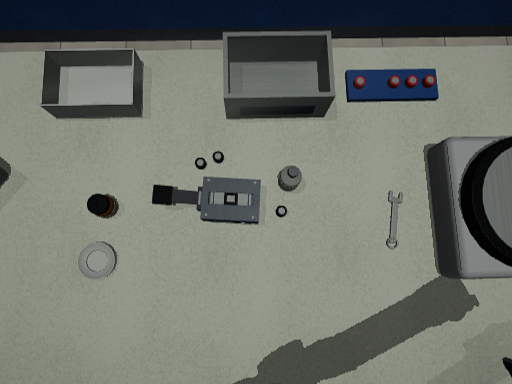

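View pics/b.png

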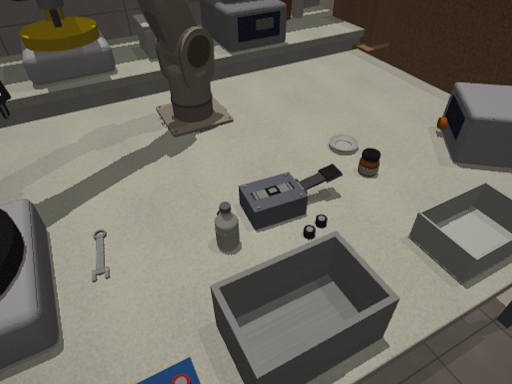

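The top view shows the mould at about (231,199), with the pedal tread to its left at (162,195). The flask is at (290,178), the mounts at (201,163), (218,157) and (281,211), and the jar at (101,205). The scene view agrees. Next I'll get the yaw from depth.

Run:
```python
from h import *
c=manip.get_calibration('top'); d=np.load('top.npy')
v,u=np.mgrid[150:250,140:280]; dd=d[150:250,140:280]
P=np.stack([(u-c['cx'])/c['fx']*dd,-(v-c['cy'])/c['fy']*dd,-dd],-1)
W=R.from_quat(c['orientation']).apply(P.reshape(-1,3))+c['xyz']
W=W[(W[:,0]>.5)&(W[:,0]<.68)&(W[:,1]>-.085)]
for n,m in [('top',(abs(W[:,2]-.066)<.008)&(W[:,1]<.1)),('tread',(abs(W[:,2]-.076)<.012)&(W[:,1]>.155))]:
    print(n,m.sum(),np.median(W[m,2]),cv2.minAreaRect(W[m,:2].astype(np.float32)))
p,r=pose(); print(r.as_matrix().round(3))
for T in ([.608,.187,.16],[.588,.009,.2]): print(local(T))
```

```text
top 2418 0.06599790132781175 ((0.5883808135986328, 0.01517362892627716), (0.16161134839057922, 0.1106795147061348), 85.52914428710938)
tread 406 0.07539526352913217 ((0.6013748049736023, 0.18162180483341217), (0.05288434773683548, 0.050364863127470016), 85.81576538085938)
[[ 0.928  0.373 -0.   ]
 [ 0.373 -0.928  0.   ]
 [ 0.    -0.    -1.   ]]
[ 12.67786173 -11.43870974   1.15578502]
[10.98011397 -8.2842382   0.35543394]
```

```bash
python3 -m pendant '[[1.2,-1.1,0,0,0,0.3,-1],[2.4,-2.2,0,0,0,0.7,-1],[3.6,-3.3,0.1,0,0,1,-1],[4.8,-4.4,0.1,0,0,1.3,-1],[6,-5.5,0.2,0,0,1.7,-1],[7.2,-6.6,0.2,0,0,2,-1],[8.4,-7.7,0.3,0,0,2.3,-1],[9.6,-8.8,0.3,0,0,2.7,-1],[10.8,-9.9,0.35,0,0,3,-1],[11.8,-10.8,0.35,0,0,3.3,-1]]' 60
python3 - <<'E'
from h import *
o=manip.get_obs();print(o['joint_pos'].round(2),o['clock']);p,r=pose();print(p,r.as_matrix().round(3));print(local([.6015,.183,.16]))
E
```

```text
clock: 1.65
position: [0.5038, -0.015, 0.2039]
ee_rot: [0.999, -0.04, 0.001, 0.0]
ft_force: [1.4, -0.7, 0.8]
grip_width: 0.004
grasp_force: 0.0
[ 0.5   0.12 -0.6   1.77  0.07  1.28 -1.76] 1.65
[ 0.50381195 -0.01497097  0.20392703] [[ 0.997 -0.081  0.001]
 [-0.081 -0.997 -0.001]
 [ 0.001  0.    -1.   ]]
[ 1.62669637 -4.10462738  0.87858434]
```

```bash
python3 -m pendant '[[0.4,-1,0,0,0,0,-1],[0.8,-2,0,0,0,0,-1],[1.2,-3,0,0,0,0,-1],[1.6,-4,0,0,0,0,-1],[1.6,-4,0.3,0,0,0,-1],[1.6,-4,0.6,0,0,0,-1],[1.6,-4,0.6,0,0,0,-1],[1.6,-4,0.6,0,0,0,-1],[1.6,-4,0.6,0,0,0,-1],[1.6,-4,0.6,0,0,0,-1]]'
python3 - <<'E'
from h import *
p,r=pose();im,d=manip.camera('wrist');cv2.imwrite('pics/c.png',im[...,::-1]);c=manip.get_calibration('wrist')
for t,z in [('tread',.076),('mouth',.066),('block_top',.068)]:
    for q in manip.tip_of(t,'wrist')[:1]: print(t,q,world('wrist',q['pixel'],z=z))
print(p,r.as_matrix().round(3));print(local([.6015,.183,.09]))
E
```

```text
clock: 2.9
position: [0.5989, 0.1761, 0.1741]
ee_rot: [0.999, -0.04, 0.0, 0.0]
ft_force: [0.3, -0.2, -0.2]
grip_width: 0.002
grasp_force: 0.0
tread {'pixel': [250.0, 184.0], 'p': 0.81} [0.60062584 0.1827895  0.076     ]
block_top {'pixel': [459.9, 181.7], 'p': 0.72} [0.58688172 0.01256691 0.068     ]
[0.59886174 0.17613829 0.17411134] [[ 0.997 -0.079  0.001]
 [-0.079 -0.997 -0.   ]
 [ 0.001 -0.    -1.   ]]
[ 0.04437066 -0.1372857   1.67399177]
```

View pics/c.png

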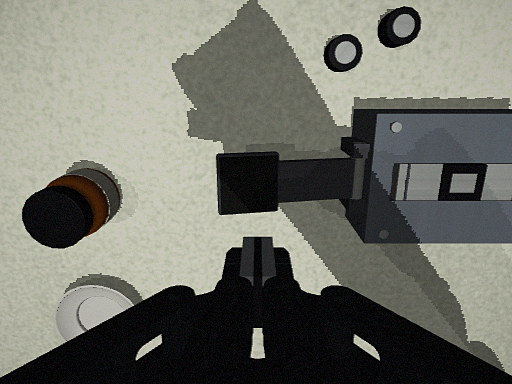

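The wrist view shows the tread at (248,184) and the block with its coupon at (462,183). Both match the estimates, so I'll press.

```bash
python3 -m pendant '[[0.05,-0.13,0.8,0,0,0,-1],[0.05,-0.13,1.4,0,0,0,-1],[0.05,-0.13,1.6,0,0,0,-1],[0.05,-0.13,1.75,0,0,0,-1],[0.05,-0.13,1.9,0,0,0,-1],[0.05,-0.13,2.05,0,0,0,-1],[0.05,-0.13,2.2,0,0,0,-1],[0.05,-0.13,2.35,0,0,0,-1],[0.05,-0.13,2.4,0,0,0,-1],[0.05,-0.13,2.4,0,0,0,-1]]'
```

```text
clock: 4.35
position: [0.6021, 0.1845, 0.0548]
ee_rot: [0.999, -0.039, 0.001, -0.001]
ft_force: [-1.8, 2.9, 7.5]
grip_width: 0.001
grasp_force: 3.7
```

```bash
python3 -m pendant '[[0,0,0.03,0,0,0,-1],[0,0,0.06,0,0,0,-1],[0,0,0.09,0,0,0,-1],[0,0,0.12,0,0,0,-1],[0,0,0.14,0,0,0,-1],[0,0,0.14,0,0,0,-1],[0,0,0.14,0,0,0,-1],[0,0,0.14,0,0,0,-1],[0,0,0.14,0,0,0,-1],[0,0,0.14,0,0,0,-1]]'
```

```text
clock: 5.6
position: [0.6022, 0.1854, 0.0484]
ee_rot: [0.999, -0.039, 0.001, -0.002]
ft_force: [-2.9, 5.1, 11.0]
grip_width: 0.004
grasp_force: 5.5
```

```bash
python3 -m pendant '[[0,0,0.03,0,0,0,-1],[0,0,0.06,0,0,0,-1],[0,0,0.09,0,0,0,-1],[0,0,0.09,0,0,0,-1],[0,0,0.09,0,0,0,-1],[0,0,0.09,0,0,0,-1],[0,0,0.09,0,0,0,-1],[0,0,0.09,0,0,0,-1],[0,0,0.09,0,0,0,-1],[0,0,0.09,0,0,0,-1]]'
python3 - <<'E'
from h import *
im,d=manip.camera('wrist');cv2.imwrite('pics/d.png',im[...,::-1])
for q in manip.tip_of('block_top','wrist')[:1]:
    u,v=np.round(q['pixel']).astype(int); print(q,world('wrist',q['pixel'],d[v,u]))
im,d=manip.camera('scene')
for q in manip.tip_of('block_top','scene')[:1]:
    u,v=np.round(q['pixel']).astype(int); print(q,world('scene',q['pixel'],d[v,u]))
E
```

```text
clock: 6.85
position: [0.6023, 0.1858, 0.044]
ee_rot: [0.999, -0.039, 0.001, -0.002]
ft_force: [-2.2, 5.4, 11.4]
grip_width: -0.002
grasp_force: 5.6
{'pixel': [271.7, 187.4], 'p': 0.64} [0.5933621  0.0044616  0.08240657]
```

View pics/d.png

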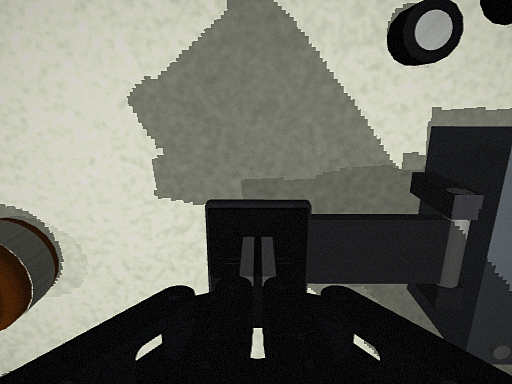

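```bash
python3 -m pendant '[[0,0,0.03,0,0,0,-1],[0,0,0.06,0,0,0,-1],[0,0,0.09,0,0,0,-1],[0,0,0.12,0,0,0,-1],[0,0,0.12,0,0,0,-1],[0,0,0.12,0,0,0,-1],[0,0,0.12,0,0,0,-1],[0,0,0.12,0,0,0,-1],[0,0,0.12,0,0,0,-1],[0,0,0.12,0,0,0,-1]]'
python3 - <<'E'
from h import *
print(manip.tip_reach)
im,d=manip.camera('wrist')
for px in [(218,212),(300,212),(218,270),(300,270),(370,250),(430,250)]: print(px,world('wrist',px,d[px[1],px[0]]).round(4))
im,d=manip.camera('scene');cv2.imwrite('pics/e.png',cv2.resize(im[130:240,220:370,::-1],(750,550)))
for v in range(182,200,3):
  print([tuple(world('scene',(u,v),d[v,u]).round(3)) for u in (268,273,278)])
E
```

```text
clock: 8.3
position: [0.6023, 0.1859, 0.0382]
ee_rot: [0.999, -0.039, 0.001, -0.002]
ft_force: [-3.1, 6.0, 13.1]
grip_width: 0.003
grasp_force: 6.4
0.014
(218, 212) [0.6233 0.203  0.0519]
(300, 212) [0.6208 0.1657 0.0528]
(218, 270) [0.5932 0.2065 0.0512]
(300, 270) [0.5915 0.167  0.0533]
(370, 250) [0.5991 0.1336 0.0524]
(430, 250) [0.5979 0.1062 0.0539]
[(np.float64(0.553), np.float64(0.017), np.float64(0.066)), (np.float64(0.578), np.float64(0.017), np.float64(0.085)), (np.float64(0.564), np.float64(0.041), np.float64(0.064))]
[(np.float64(0.586), np.float64(-0.002), np.float64(0.087)), (np.float64(0.591), np.float64(0.01), np.float64(0.087)), (np.float64(0.597), np.float64(0.021), np.float64(0.086))]
[(np.float64(0.593), np.float64(-0.006), np.float64(0.085)), (np.float64(0.601), np.float64(0.004), np.float64(0.086)), (np.float64(0.604), np.float64(0.017), np.float64(0.083))]
[(np.float64(0.596), np.float64(-0.008), np.float64(0.078)), (np.float64(0.602), np.float64(0.004), np.float64(0.077)), (np.float64(0.605), np.float64(0.017), np.float64(0.074))]
[(np.float64(0.595), np.float64(-0.007), np.float64(0.065)), (np.float64(0.602), np.float64(0.004), np.float64(0.067)), (np.float64(0.608), np.float64(0.015), np.float64(0.067))]
[(np.float64(0.602), np.float64(-0.011), np.float64(0.062)), (np.float64(0.61), np.float64(-0.001), np.float64(0.064)), (np.float64(0.616), np.float64(0.011), np.float64(0.064))]
```

View pics/e.png

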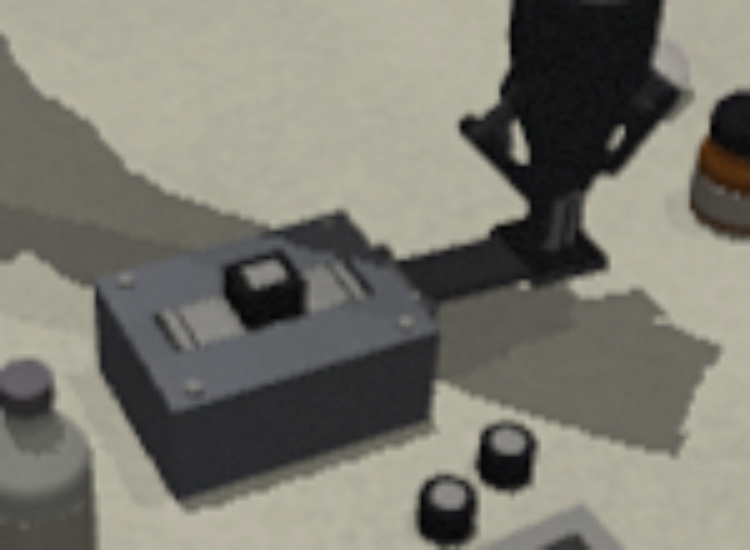

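The scene view shows the fingers on the tread and the block partly raised, with its top at about z 0.087. The pedal isn't at its stop yet, since the tread reads about 0.052, so I'll press further.

```bash
python3 -m pendant '[[0,0,0.04,0,0,0,-1],[0,0,0.08,0,0,0,-1],[0,0,0.12,0,0,0,-1],[0,0,0.16,0,0,0,-1],[0,0,0.2,0,0,0,-1],[0,0,0.22,0,0,0,-1],[0,0,0.22,0,0,0,-1],[0,0,0.22,0,0,0,-1],[0,0,0.22,0,0,0,-1],[0,0,0.22,0,0,0,-1]]'
python3 - <<'E'
from h import *
im,d=manip.camera('wrist')
for px in [(218,212),(300,212),(218,270),(300,270),(250,240),(250,255),(265,260),(430,250)]: print(px,world('wrist',px,d[px[1],px[0]]).round(4))
im,d=manip.camera('scene')
for v in range(182,192,3):
  print([world('scene',(u,v),d[v,u]).round(3)[2] for u in (268,273,278)])
E
```

```text
clock: 9.65
position: [0.6024, 0.1855, 0.0272]
ee_rot: [0.999, -0.039, 0.001, -0.002]
ft_force: [-4.3, 4.2, 14.4]
grip_width: -0.001
grasp_force: 7.1
(218, 212) [0.6218 0.2033 0.0367]
(300, 212) [0.6216 0.1655 0.0437]
(218, 270) [0.5915 0.2066 0.0372]
(300, 270) [0.5929 0.1668 0.0448]
(250, 240) [0.6124 0.1886 0.0498]
(250, 255) [0.6126 0.1882 0.0642]
(265, 260) [0.6119 0.1823 0.0677]
(430, 250) [0.6023 0.1101 0.0511]
[np.float64(0.094), np.float64(0.095), np.float64(0.095)]
[np.float64(0.094), np.float64(0.094), np.float64(0.094)]
[np.float64(0.087), np.float64(0.09), np.float64(0.082)]
[np.float64(0.079), np.float64(0.078), np.float64(0.075)]
```

```bash
python3 -m pendant '[[0,0,0.04,0,0,0,-1],[0,0,0.08,0,0,0,-1],[0,0,0.12,0,0,0,-1],[0,0,0.16,0,0,0,-1],[0,0,0.16,0,0,0,-1],[0,0,0.16,0,0,0,-1],[0,0,0.16,0,0,0,-1],[0,0,0.16,0,0,0,-1],[0,0,0.16,0,0,0,-1],[0,0,0.16,0,0,0,-1]]'
python3 - <<'E'
from h import *
im,d=manip.camera('wrist')
for px in [(218,212),(300,212),(218,270),(300,270),(250,240),(250,255),(265,260),(430,250)]: print(px,world('wrist',px,d[px[1],px[0]]).round(4))
im,d=manip.camera('scene')
for v in range(182,192,3):
  print([world('scene',(u,v),d[v,u]).round(3)[2] for u in (268,273,278)])
E
```

```text
clock: 11.0
position: [0.6027, 0.1852, 0.0228]
ee_rot: [0.999, -0.039, 0.002, -0.001]
ft_force: [-17.9, -3.4, 47.7]
grip_width: 0.0
grasp_force: 23.1
(218, 212) [0.6224 0.2029 0.033 ]
(300, 212) [0.6215 0.1651 0.0383]
(218, 270) [0.5921 0.2062 0.0332]
(300, 270) [0.5934 0.1666 0.0407]
(250, 240) [0.6125 0.1884 0.0449]
(250, 255) [0.6124 0.1881 0.0588]
(265, 260) [0.6122 0.1821 0.0633]
(430, 250) [0.6046 0.1117 0.0504]
[np.float64(0.097), np.float64(0.098), np.float64(0.097)]
[np.float64(0.097), np.float64(0.099), np.float64(0.095)]
[np.float64(0.086), np.float64(0.089), np.float64(0.083)]
[np.float64(0.078), np.float64(0.08), np.float64(0.075)]
```

The force jumped to 48 N and the block top reads 0.098, so the pedal is at its stop and the ejector is up. I'll release it and go above the block, opening the gripper.

```bash
python3 -m pendant '[[0,0,-0.3,0,0,0,-1],[0,0,-0.8,0,0,0,-1],[0,0,-1.6,0,0,0,-1],[0,0,-2.4,0,0,0,-1],[0,0,-3,0,0,0,-0.5],[-0.04,0.8,-3.2,0,0,0,0.2],[-0.04,1.8,-3.2,0,0,0,0.2],[-0.04,2.8,-3.2,0,0,0,0.2],[-0.04,3.4,-3.2,0,0,0,0.2],[-0.04,3.4,-3.2,0,0,0,0.2]]'
python3 - <<'E'
from h import *
p,r=pose();im,d=manip.camera('wrist');cv2.imwrite('pics/f.png',im[...,::-1]);c=manip.get_calibration('wrist')
for t,z in [('block_top',.098)]:
    for q in manip.tip_of(t,'wrist')[:1]:
        u,v=np.round(q['pixel']).astype(int);T=world('wrist',q['pixel'],z=z);print(t,q,T,world('wrist',q['pixel'],d[v,u]),local(T))
m=(d>0)&(d<.2)
print(p,r.as_matrix().round(3));np.save('w.npy',d)
E
```

```text
clock: 12.35
position: [0.5863, 0.0099, 0.1769]
ee_rot: [0.999, -0.042, 0.0, 0.001]
ft_force: [-0.3, 0.5, 0.1]
grip_width: 0.602
grasp_force: 0.0
block_top {'pixel': [254.2, 192.5], 'p': 0.69} [0.58663044 0.01697573 0.098     ] [0.58747359 0.016879   0.10072642] [ 0.00189846 -0.06268579  1.58206379]
[0.58631456 0.00989804 0.17689321] [[ 0.996 -0.084  0.   ]
 [-0.084 -0.996 -0.001]
 [ 0.     0.001 -1.   ]]
```

View pics/f.png

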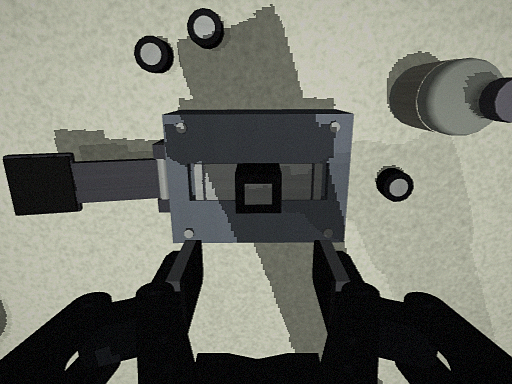

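The picture shows the block standing raised with its coupon at (258,194), the pedal back up, and the open fingers either side at (190,245) and (325,245). Next I'll measure the true fingertip offset.

Run:
```python
from h import *
im,d=manip.camera('wrist');c=manip.get_calibration('wrist');p,r=pose();print(p,manip.get_obs()['grip_width'])
u,v=np.meshgrid(np.arange(512),np.arange(384))
P=np.stack([(u-c['cx'])/c['fx']*d,-(v-c['cy'])/c['fy']*d,-d],-1)
W=R.from_quat(c['orientation']).apply(P.reshape(-1,3))+c['xyz']
L=r.inv().apply(W-p).reshape(384,512,3)*1000
for vv in (240,243,246,250,256,262,275,290,310):
    print(vv,[(uu,tuple(L[vv,uu].round(0))) for uu in (172,180,188,196,322,330,338)])
m=(d>0)&(abs(L[...,0])<16)&(L[...,2]<75)&(L[...,2]>-60)
print(L[m][:,2].max(), np.percentile(L[m][:,2],[90,99]))
T=world('wrist',(257,194),z=.098); print(T,local(T))
t=[q for q in manip.trace('block','wrist')][:1]
for q in t: print(q['p'],q['box'])
for px in [(240,170),(276,170),(240,205),(276,205),(258,170),(258,207)]: print(px,world('wrist',px,d[px[1],px[0]]).round(4))
```

```text
[0.58626562 0.01462758 0.17713087] 0.5984636637712498
240 [(172, (np.float64(-84.0), np.float64(-94.0), np.float64(176.0))), (180, (np.float64(-53.0), np.float64(-68.0), np.float64(110.0))), (188, (np.float64(9.0), np.float64(-31.0), np.float64(-22.0))), (196, (np.float64(9.0), np.float64(-28.0), np.float64(-22.0))), (322, (np.float64(10.0), np.float64(28.0), np.float64(-23.0))), (330, (np.float64(10.0), np.float64(31.0), np.float64(-22.0))), (338, (np.float64(-53.0), np.float64(70.0), np.float64(110.0)))]
243 [(172, (np.float64(-88.0), np.float64(-94.0), np.float64(176.0))), (180, (np.float64(-88.0), np.float64(-86.0), np.float64(176.0))), (188, (np.float64(10.0), np.float64(-31.0), np.float64(-26.0))), (196, (np.float64(9.0), np.float64(-28.0), np.float64(-24.0))), (322, (np.float64(9.0), np.float64(27.0), np.float64(-24.0))), (330, (np.float64(10.0), np.float64(31.0), np.float64(-25.0))), (338, (np.float64(-88.0), np.float64(87.0), np.float64(175.0)))]
246 [(172, (np.float64(-91.0), np.float64(-94.0), np.float64(175.0))), (180, (np.float64(-92.0), np.float64(-86.0), np.float64(177
[... 2725 characters left out ...]
4(-57.0))), (188, (np.float64(-5.0), np.float64(-26.0), np.float64(-51.0))), (196, (np.float64(-173.0), np.float64(-72.0), np.float64(174.0))), (322, (np.float64(-11.0), np.float64(25.0), np.float64(-44.0))), (330, (np.float64(-2.0), np.float64(25.0), np.float64(-55.0))), (338, (np.float64(11.0), np.float64(23.0), np.float64(-73.0)))]
74.972357792123 [-26.38321512 -19.57027013]
[0.58529152 0.01580153 0.098     ] [-0.02156699 -0.02100074  1.58262521]
0.74 [241.9, 163.1, 287.2, 213.9]
(240, 170) [0.5971 0.0292 0.0668]
(276, 170) [6.004e-01 6.000e-04 8.960e-02]
(240, 205) [0.5668 0.0321 0.0667]
(276, 205) [0.5765 0.0027 0.1006]
(258, 170) [0.6012 0.0141 0.0888]
(258, 207) [0.5754 0.0161 0.0992]
```

Run:
```python
from h import *
im,d=manip.camera('wrist');c=manip.get_calibration('wrist');p,r=pose()
u,v=np.meshgrid(np.arange(220,310),np.arange(150,225)); D=d[150:225,220:310]
P=np.stack([(u-c['cx'])/c['fx']*D,-(v-c['cy'])/c['fy']*D,-D],-1)
W=R.from_quat(c['orientation']).apply(P.reshape(-1,3))+c['xyz']
m=abs(W[:,2]-.1)<.006
rc=cv2.minAreaRect(W[m][:,:2].astype(np.float32));print(p,m.sum(),np.median(W[m],0),rc);C=[*rc[0],.057];print(local(C))
for q in manip.tip_of('block_top','wrist')[:1]: print(q,world('wrist',q['pixel'],z=.099))
```

```text
[0.58626469 0.01491109 0.17710012] 1894 [0.58728002 0.01006696 0.09996373] ((0.5861770510673523, 0.009987170808017254), (0.03412424772977829, 0.03052579239010811), 85.52477264404297)
[0.00552515 0.09942313 2.40195773]
{'pixel': [262.6, 190.3], 'p': 0.55} [0.58813504 0.01155631 0.099     ]
```

```bash
python3 -m pendant '[[0,0.1,0.5,0,0,0.02,0.2],[0,0.1,1.1,0,0,0,0.2],[0,0.1,1.7,0,0,0,0.2],[0,0.1,2.1,0,0,0,0.2],[0,0.1,2.4,0,0,0,0.2],[0,0.1,2.4,0,0,0,0.2],[0,0.1,2.4,0,0,0,-1],[0,0.1,2.4,0,0,0,-1],[0,0.1,2.4,0,0,0,-1],[0,0.1,2.4,0,0,0,-1]]' 80
python3 - <<'E'
from h import *
im,d=manip.camera('scene');cv2.imwrite('pics/g.png',cv2.resize(im[110:240,200:370,::-1],(765,585)))
E
```

```text
clock: 13.9
position: [0.5867, 0.0087, 0.0582]
ee_rot: [0.999, -0.039, 0.001, -0.0]
ft_force: [-0.0, 2.4, 5.2]
grip_width: 0.384
grasp_force: 80.1
```

View pics/g.png

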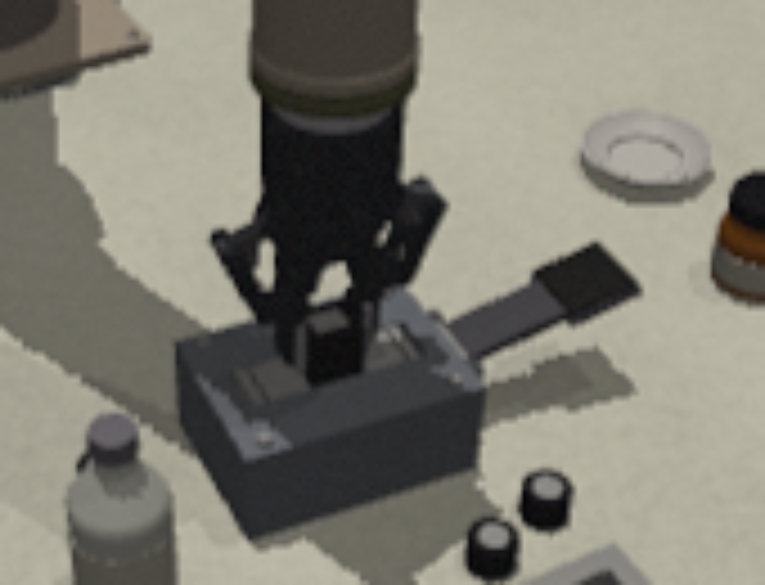

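The picture shows the block gripped by its raised end (opening 33 mm), fingers clear of the housing. I'll lift slightly and rock towards -y about the foot.

```bash
python3 -m pendant '[[0,0,-0.06,0,0,0,-1],[0,0.02,-0.06,0.3,0,0,-1],[0,0.04,-0.06,0.6,0,0,-1],[0,0.05,-0.06,0.9,0,0,-1],[0,0.07,-0.06,1.2,0,0,-1],[0,0.08,-0.06,1.5,0,0,-1],[0,0.09,-0.06,1.6,0,0,-1],[0,0.09,-0.06,1.6,0,0,-1],[0,0.09,-0.06,1.6,0,0,-1],[0,0.09,-0.06,1.6,0,0,-1]]' 90
python3 -c "
from h import *
o=manip.get_obs();print(o['torque'],R.from_quat(o['ee_rot']).as_rotvec(degrees=True))"
```

```text
clock: 15.2
position: [0.5858, 0.0066, 0.0609]
ee_rot: [0.993, -0.038, 0.005, -0.113]
ft_force: [1.4, 9.4, 1.6]
grip_width: 0.384
grasp_force: 90.5
[ 1.42849106 -0.24937914 -0.08579573] [-166.93609481    6.38923015   -0.78876825]
```

```bash
python3 -m pendant '[[0,-0.03,0.01,-0.5,0,0,-1],[0,-0.06,0.01,-1,0,0,-1],[0,-0.09,0.02,-1.6,0,0,-1],[0,-0.11,0.03,-2,0,0,-1],[0,-0.13,0.03,-2.3,0,0,-1],[0,-0.15,0.03,-2.6,0,0,-1],[0,-0.17,0.04,-2.9,0,0,-1],[0,-0.18,0.04,-3.2,0,0,-1],[0,-0.18,0.04,-3.2,0,0,-1],[0,-0.18,0.04,-3.2,0,0,-1]]'
python3 -c "
from h import *
o=manip.get_obs();print(o['torque'],R.from_quat(o['ee_rot']).as_rotvec(degrees=True))"
```

```text
clock: 16.45
position: [0.5863, 0.0118, 0.0609]
ee_rot: [0.993, -0.04, -0.004, 0.112]
ft_force: [-2.5, -1.7, 6.5]
grip_width: 0.385
grasp_force: 92.0
[-0.34023504  0.54894949 -0.01554287] [166.95757277  -6.67802894  -0.74291198]
```

```bash
python3 -m pendant '[[0,0.03,0.01,0.4,0,0,-1],[0,0.05,0.01,0.8,0,0,-1],[0,0.07,0.02,1.2,0,0,-1],[0,0.09,0.02,1.6,0,0,-1],[0,0.09,0.02,1.6,0,0,-1],[0,0.1,-0.04,1.6,0,0,-1],[0,0.12,-0.1,1.6,0,0,-1],[0,0.13,-0.16,1.6,0,0,-1],[0,0.13,-0.16,1.6,0,0,-1],[0,0.13,-0.16,1.6,0,0,-1]]'
python3 -c "
from h import *
o=manip.get_obs();print(o['torque'],R.from_quat(o['ee_rot']).as_rotvec(degrees=True))"
```

```text
clock: 17.7
position: [0.5858, 0.0083, 0.0693]
ee_rot: [0.999, -0.039, -0.0, 0.0]
ft_force: [-0.1, -0.4, -2.1]
grip_width: 0.38
grasp_force: 91.8
[ 0.02201332 -0.03317627 -0.03679344] [ 1.79837103e+02 -7.10714135e+00 -1.94395683e-03]
```

```bash
python3 -m pendant '[[0,0,-0.06,0,0,0,-1],[0,0,-0.12,0,0,0,-1],[0,0,-0.2,0,0,0,-1],[0,0,-0.3,0,0,0,-1],[0,0,-0.4,0,0,0,-1],[0,0,-0.55,0,0,0,-1],[0,0,-0.7,0,0,0,-1],[0,0,-0.85,0,0,0,-1],[0,0,-0.85,0,0,0,-1],[0,0,-0.85,0,0,0,-1]]'
python3 - <<'E'
from h import *
im,d=manip.camera('scene');cv2.imwrite('pics/i.png',cv2.resize(im[110:240,200:370,::-1],(765,585)))
E
```

```text
clock: 18.95
position: [0.5857, 0.0084, 0.1117]
ee_rot: [0.999, -0.04, -0.0, 0.0]
ft_force: [-0.6, 0.2, -1.0]
grip_width: 0.378
grasp_force: 91.8
```

View pics/i.png

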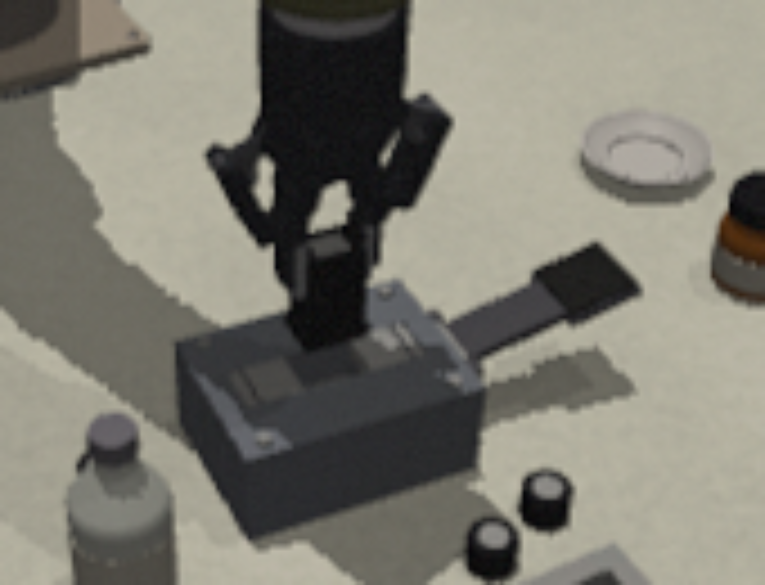

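The block hangs clear above the open mouth. I'll check both jaws' shift and the block height before handing in.

Run:
```python
from h import *
yw=-.078; ex=np.array([np.cos(yw),np.sin(yw)]); ey=np.array([-np.sin(yw),np.cos(yw)]); M=np.array([.5862,.010])
for cam in ('scene','wrist'):
    c=manip.get_calibration(cam); im,d=manip.camera(cam)
    for xo in (.004,.008,.012):
        s='';
        for yo in np.arange(-.028,.0281,.001):
            P=np.array([*(M+xo*ex+yo*ey),.066]); q=R.from_quat(c['orientation']).inv().apply(P-c['xyz'])
            u=c['cx']+c['fx']*q[0]/-q[2]; v=c['cy']-c['fy']*q[1]/-q[2]
            z=world(cam,(u,v),d[int(round(v)),int(round(u))],c=c)[2]*1000 if 0<=u<511 and 0<=v<383 else -1
            s+=f'{z:.0f}/{im[int(round(v)),int(round(u))].mean() if z>-1 else 0:.0f} '
        print(cam,xo,s)
    for q in manip.tip_of('block_top',cam)[:1]:
        u,v=np.round(q['pixel']).astype(int);print(q,world(cam,q['pixel'],d[v,u]))
cv2.imwrite('pics/j.png',im[...,::-1])
```

```text
scene 0.004 67/71 67/71 66/71 66/71 66/71 48/59 49/59 49/59 49/45 49/45 49/45 47/43 50/43 49/43 49/43 49/43 48/44 48/44 48/44 50/43 50/43 50/43 49/42 50/42 50/42 50/45 50/45 50/45 49/45 49/45 50/45 50/43 51/43 51/43 49/45 50/45 50/45 49/43 49/43 50/43 50/41 50/45 57/50 57/50 57/50 60/53 61/53 61/53 62/65 63/65 63/65 65/82 65/82 65/82 64/82 64/82 64/82 
scene 0.008 66/72 67/72 65/73 66/69 66/69 67/69 45/53 45/53 45/53 44/44 45/44 45/43 45/43 45/43 44/43 45/43 45/43 43/44 43/44 43/44 45/41 46/45 46/45 44/43 44/43 44/43 44/46 44/46 45/46 47/45 47/45 48/43 44/42 45/42 45/42 43/42 44/42 44/42 44/41 44/41 44/41 50/43 50/43 59/50 59/50 59/50 62/53 63/53 63/53 66/67 63/76 63/76 65/82 65/82 66/82 67/82 67/82 
scene 0.012 67/73 64/72 65/72 65/72 64/65 64/65 64/65 42/47 42/47 42/47 40/49 42/43 42/43 42/43 42/43 42/42 42/42 42/42 42/51 42/51 43/41 41/44 41/44 41/44 41/44 42/44 42/44 40/44 40/44 40/44 40/43 40/43 40/43 41/39 42/39 42/39 42/38 42/38 42/38 46/38 49/40 53/44 53/44 54/44 60/50 60/50 60/50 63/57 63/57 63/57 64/82 64/82 64/82 64/83 64/83 64/83 66/82 
{'pixel': [269.1, 163.7], 'p': 0.63
[... 462 characters left out ...]
90 39/85 39/90 39/90 39/87 38/86 38/81 39/86 38/88 39/88 38/87 39/86 38/90 38/84 39/91 39/84 38/88 40/87 39/92 39/87 38/85 39/87 38/86 39/85 40/83 38/89 38/86 38/82 38/88 39/81 38/96 23/51 31/32 47/32 54/36 65/42 66/98 67/102 67/104 68/105 66/102 68/106 268/99 
wrist 0.012 66/89 66/87 67/107 67/107 67/89 66/85 67/98 57/49 55/59 43/33 26/27 37/72 39/89 40/88 39/87 40/89 40/88 38/84 39/82 39/86 39/84 38/91 39/88 39/93 40/91 38/86 39/83 40/86 39/93 39/84 38/84 39/85 39/90 38/87 39/86 38/85 39/82 39/106 39/103 40/107 39/101 39/88 40/88 39/86 39/88 23/65 30/36 45/33 58/49 63/44 67/111 66/103 67/107 68/104 66/98 66/101 67/106 
{'pixel': [255.2, 283.7], 'p': 0.97} [0.58632982 0.00997483 0.15397851]
```

View pics/j.png

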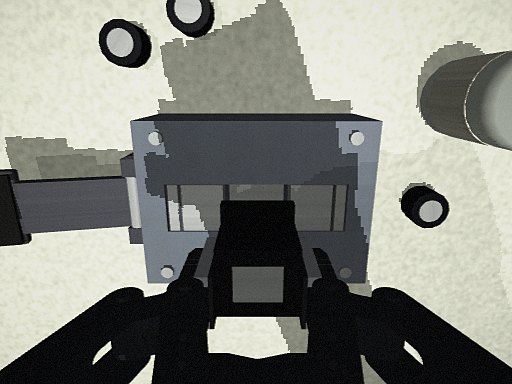

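The wrist picture shows the open mouth behind the block. The jaw edges measure about 21.5 mm either side of the mouth's centre, so both have shifted about 4 mm. The block's top is at 0.153, putting its underside about 27 mm above the housing.

```bash
python3 -c "
from workcell import manip
print(manip.hand_in())"
```

```text
the job is handed in; nothing more can be done
None
```

The block is out and the job is handed in: it is held upright and still about 27 mm above the mouth, both jaws are pushed out about 4 mm, the pedal is back up and I saw nothing else on the bench shift; no verdict came back.

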